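# Fit the keyed stub shaft into the sander's drive pulley

### The arm

A 7-joint arm with a two-finger parallel gripper is mounted at the origin on the work surface. World frame = base frame: x ahead of the robot, y to its left, z up, the work surface at z = 0. Lengths are in m, angles in rad, forces in N, time in s.
With the tool pointing down it reaches from about 0.425 to 0.875 m from the base axis. Payload 8.4 kg.
Tool frame: the origin (TCP) lies between the finger pads, 19 mm behind the fingertips; this is the grasp point; z points along the fingers, y is the line along which they close (so a half turn about z gives the same grasp; the last joint's range is limited). The gripper opens to 85 mm and grips with 20 to 120 N. Pads are 22 mm wide; open, the fingers measure 114 mm over their backs; the gripper's body (76 mm by 85 mm) begins 54 mm behind the grasp point. The pads swing forward as they close: fully open they stand 13 mm farther back than shut.
Start: joints at [1.167, 0.333, 0.04, 1.465, -0.013, 1.343, -0.059], TCP at [0.195, -0.62, 0.25] pointing down, gripper open.
Joint ranges: [-2.58, 2.58], [-0.38, 2.09], [-1.3, 1.39], [0.25, 2.4], [-1.5, 4.64], [0.08, 2.09], [-2.65, 2.65]. Speed limits (rad/s): [2.22, 2.22, 2.79, 2.79, 3.14, 3.14, 3.14].

### API

Orientations are given as a rotation vector (axis times angle).
In Python, from cell import get_state, read_camera, hand_in gives the robot as it stands.
- The arm moves only by the shell command python3 -m creep 'ROWS' [FORCE]. ROWS is JSON, a list of rows, each a list of 5 numbers: the opening, from 0 (shut) to 1 (fully open), then the shift along the tool's x, y, z in cm, then the turn about the tool's z in degrees. In form: [[grip, dx, dy, dz, roll], ...]. A call has 1 to 20 rows; each row shifts and turns the commanded pose from where the row before left it, along the tool's axes as they then stand; what a row does not reach is not made up. A row lasts 1/10 s, in which the tool goes at most 50 mm and 8.59 degrees, less where a joint would pass 70% of its speed; a pose out of reach is approached as far as the arm can. A call with a gripper value outside its range is refused whole. The fingers move at their own pace and stop on an object; FORCE is the grip in N (left out, the last holds). Time passes only in rows, so rows that do not move let the fingers close. It gives the time, the measured TCP pose, the force, the opening and the grip force at its end, in the units of the state.
- get_state(): the state, without advancing time (a new reading comes with each control period).
- read_camera(name): name is "scene" or "top"; returns a dict with "img" (480x640x3 uint8, red, green, blue), "fx", "fy", "cx", "cy" (pixels), "pose" (4x4, takes a point from camera to world coordinates). Camera axes: x right, y up, looking along -z (the intrinsics and any distortion apply to the point x, -y, -z); pixel columns grow to the right and rows downward; lengths in m; the calibration is good to about 2 mm. A picture is of the moment at which its call begins. There is no depth.
- hand_in(): hands the job in; it is judged then, once.
The state is a dict: "clock": time; "q": joint angles; "qd": joint speeds; "effort": joint torques, N m; "tool_pos": TCP position; "ee_rot": TCP orientation; "contact_force": force on the tool from outside, world axes, zero at the start; "ft_torque": the same for the moment, N m; "opening": finger opening in m; "finger_force": force on a finger pad.
Only numpy, scipy, OpenCV 4.12 (cv2) and the standard library are available. Lean on these libraries where they do the work, as an engineer would, in place of code of your own. Each camera call takes 0.05 s, during which the arm holds its last target. There are 200 camera calls.

### The job

Reassemble the disc sander's drive: set the belt pulley on the round neck of the blue bench block, hub up, centred and flat, and let go of it. Then take the stub shaft by its flats, push its keyed end down into the pulley's bore, turning it until the key slips into the keyway and the collar sits fully home on the hub. Finish while still gripping the shaft and pressing it straight down with about 15 N, so that the grub screw can be tightened, and leave the drill, mug and mallet where they are.

Things in the scene. Friction and masses are not known exactly. Their poses are not given: they have to be found in the camera images.
- pulley: Aluminium V-belt pulley, 0.42 kg, lying hub up. Rim 90 mm diameter, 24 mm high; on it the round hub boss, 46 mm diameter, 22 mm high: grip here from above, any yaw, tips just over the rim. Through bore 25.4 mm; full-height keyway 9.6 mm wide, reaching 16.5 mm from the axis. Origin: bore axis at the underside; z along the bore; +x to the keyway (red line beside it, dark grub screw in the boss).
- pulley_face (a point): Centre of the bore at the hub's top face, 46 mm above the pulley's underside (96 mm above the bench once the pulley is on the bench block).
- shaft: Steel stub shaft, 0.5 kg, upright in oak block. From the bottom: spigot 24 x 54 mm, lowest 5 mm tapering to 17; collar 38 x 8 mm; shank 28 mm with flats 22 mm apart (62 to 108 mm); top at 114 mm. Key 8 mm wide, lower end rounded, out to 15.2 mm from the axis, 14 to 50 mm above the lower end. Origin: centre of the lower end; z up; +x to the key (red line on the collar); flats face +y and -y.
- shaft_shoulder (a point): On the shaft's axis at the collar's underside, 54 mm above the lower end; it meets the hub's top face when home. The plain lowest 14 mm of the spigot enter the bore before the key meets the hub's top face.
- shaft_grip (a point): On the shaft's axis at mid-height of the grip flats, 86 mm above the lower end.
- block: Bench block bolted to the bench (fixed): blue plate 110 x 110 x 12 mm with a thick-walled steel neck, 60 mm outside, 38 mm inside diameter, flat top 50 mm above the bench, hollow so that the shaft's end may come 8 mm out of the pulley. Origin: centre of the underside.
- block_top (a point): Centre of the neck's top, 50 mm above the bench.
- stand: Oak block 90 x 90 x 40 mm, fixed to the bench, with one 26 mm hole, 12 mm deep, at its centre in which the shaft stands (the shaft's lower end 28 mm above the bench). Origin: centre of the underside.
- drill: Lime and black cordless drill, 1.5 kg, standing on its battery, 202 mm high, about 220 mm long. Leave alone. Origin: centre of the battery's underside.
- mug: White mug, 80 mm across, 92 mm high. Leave alone. Origin: centre of the underside.
- mallet: Wooden mallet lying flat, head 70 x 125 x 70 mm, handle 210 mm towards its -x. Leave alone. Origin: centre of the head's underside.
Not all that is in view belongs to the job. There is more than one size of the shaft; the one meant has the size given above.

How it is judged:
By the outcome, as a careful person would: the job done as asked, in the order asked, and still so for the second after the job is handed in, while the arm keeps its last pose, push and grip.
It also fails if it takes over 61 s, if anything falls off the work surface, if the arm or the gripper's body presses on something with over 40 N, if the wrist force passes 120 N, or if a joint passes its speed limit or range.

## Working session

There is one attempt and no reset: what is moved stays moved. The work goes in short steps, Python scripts to look and compute and a shell command to move; the robot and the scene stay as the last step left them, time stands still between calls to the robot, and variables do not carry over. Pictures are saved under pics/ and viewed, at most 10 in all, crops included, and the job is handed in when it is done.

```bash
mkdir -p pics; ls
cat > h.py <<'E'
import numpy as np, cv2
from cell import get_state, read_camera
def ray(c,u,v):
    d=np.array([(u-c["cx"])/c["fx"],-(v-c["cy"])/c["fy"],-1.0]);P=np.array(c["pose"])
    return P[:3,3],P[:3,:3]@d
def atz(c,u,v,z):
    o,d=ray(c,u,v);return o+d*(z-o[2])/d[2]
def proj(c,p):
    P=np.array(c["pose"]);q=P[:3,:3].T@(np.array(p)-P[:3,3]);return c["cx"]+c["fx"]*q[0]/-q[2], c["cy"]+c["fy"]*-q[1]/-q[2]
def save(c,n,box=None,s=1):
    im=c["img"][:,:,::-1]
    if box: x0,y0,x1,y1=box; im=im[y0:y1,x0:x1]
    cv2.imwrite("pics/"+n,cv2.resize(im,None,fx=s,fy=s,interpolation=cv2.INTER_CUBIC))
E
python3 - <<'E'
from h import *
import pickle
for n in("scene","top"):
    c=read_camera(n);save(c,n+"0.png");pickle.dump(c,open(n+".pkl","wb"))
    print(n,{k:v for k,v in c.items() if k!="img"})
print(get_state())
E
```

```text
pics
scene {'fx': 433.1963771199431, 'fy': 433.1963771199431, 'cx': 320.0309507502052, 'cy': 237.88814836468887, 'pose': array([[ 0.16766834, -0.71544703,  0.67824986,  1.18314405],
       [ 0.98582191,  0.11712872, -0.12015001, -0.23398439],
       [ 0.00651843,  0.68877892,  0.72494214,  0.72552379],
       [ 0.        ,  0.        ,  0.        ,  1.        ]])}
top {'fx': 594.5645833396691, 'fy': 594.5645833396691, 'cx': 308.2807839925701, 'cy': 240.89768145024868, 'pose': array([[ 0.01189906,  0.97970007, -0.20011544,  0.31068667],
       [-0.99991279,  0.01051158, -0.00799449, -0.13960723],
       [-0.00572868,  0.20019311,  0.97973971,  1.60657416],
       [ 0.        ,  0.        ,  0.        ,  1.        ]])}
{'clock': 0.1, 'q': array([ 1.16680038,  0.33384626,  0.03991009,  1.46618211, -0.01341753,
        1.34329722, -0.05849417]), 'qd': array([ 0.0003127 , -0.00157815, -0.00042744, -0.00287356, -0.00076875,
       -0.00184886,  0.00116918]), 'effort': array([ 3.50395312e-03, -6.60023403e+01,  1.36999626e+00, -4.06480837e+01,
        1.69229246e-02,  8.86269176e-03,  8.89587182e-05]), 'tool_pos': array([ 0.19491076, -0.61968605,  0.24920715]), 'ee_rot': array([-3.10377691e+00, -4.76628522e-01,  4.93101743e-04]), 'contact_force': array([-0.004187  ,  0.0200464 , -0.26637212]), 'ft_torque': array([-0.03683094,  0.00437249, -0.01478695]), 'finger_force': 0.0, 'opening': 0.08549292000232576}
```

View pics/scene0.png

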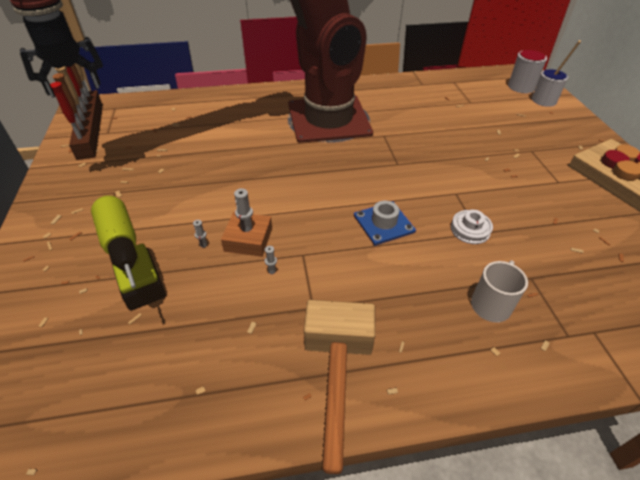

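View pics/top0.png

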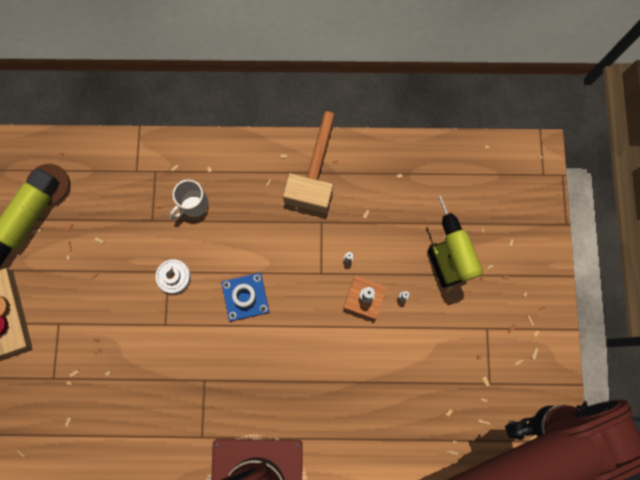

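The scene view shows three possible shafts: the upright one in the oak block at (243,210), and two smaller ones at (200,233) and (270,258). I choose the one in the oak block, since it is the largest and stands where described. The pulley is the only one of its kind, at (472,226) in scene and (172,277) in top. The bench block is at (385,222) in scene and (244,297) in top. Next I check all of these in a close crop.

Run:
```python
from h import *
import pickle
s=pickle.load(open("scene.pkl","rb"));t=pickle.load(open("top.pkl","rb"))
R=lambda c,x,y,w=64,h=72:cv2.resize(c["img"][y:y+h,x:x+w,::-1],None,fx=4,fy=4,interpolation=cv2.INTER_CUBIC)
a=np.hstack([R(s,212,184),R(s,440,190),R(s,353,190)])
b=np.hstack([R(t,336,260),R(t,140,241),R(t,212,261)])
cv2.imwrite("pics/crop1.png",np.vstack([a,b]))
for n,(u,v) in dict(shaft_top=(367,290),).items(): print(n,atz(t,u,v,.142))
print("shaft scene top",atz(s,241.5,191,.142)); print("pul",atz(t,172,277,.024),"blk",atz(t,244,297,.05))
print(proj(t,[get_state()["tool_pos"][0],get_state()["tool_pos"][1],.25]))
```

```text
shaft_top [ 0.4875538  -0.27422447  0.142     ]
shaft scene top [ 0.47915675 -0.27507693  0.142     ]
pul [0.53099854 0.23830542 0.024     ] blk [0.47661419 0.03992295 0.05      ]
(np.float64(530.3975430762396), np.float64(419.0040156109687))
```

View pics/crop1.png

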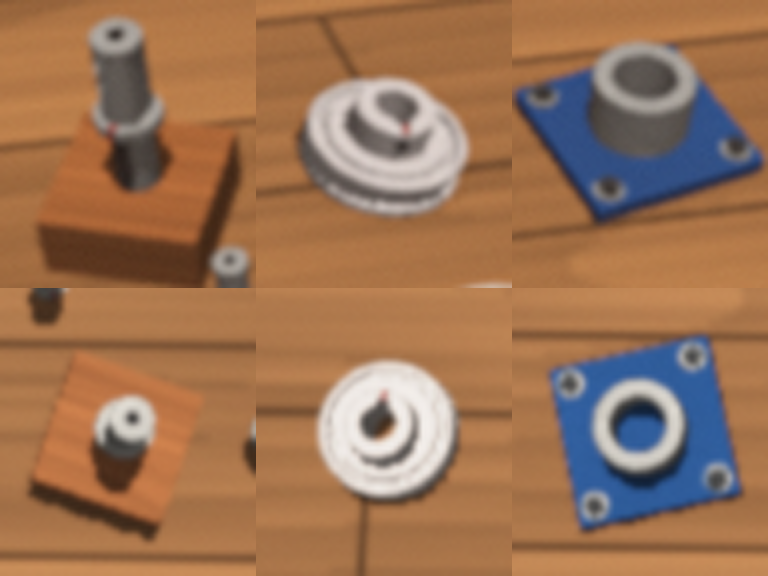

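The crop confirms the choices. The shaft in the oak block has its top centre at scene (240.9,192.9) and top (368.6,292.1), with its red mark near scene (239.6,216). The pulley is hub up, with its red mark at top (167.6,268) and scene (477,221). The neck is at scene (385.6,209) and top (243.4,295).

```bash
cat > m.py <<'E'
from h import *
def show(s,t,feats):
    for n,(z,a,b) in feats.items():
        A=atz(s,*a,z) if a else None; B=atz(t,*b,z) if b else None
        print(n,"scene",None if A is None else np.round(A[:2],4),"top",None if B is None else np.round(B[:2],4))
def red(c,box):
    x0,y0,x1,y1=box; im=c["img"][y0:y1,x0:x1].astype(float)
    w=np.clip(im[:,:,0]-1.35*np.maximum(im[:,:,1],im[:,:,2])-10,0,None)
    # ignore wood: green/blue ratio near 1 for pinkish red
    w*= (im[:,:,1]<1.35*im[:,:,2]); yy,xx=np.mgrid[y0:y1,x0:x1]
    return None if w.sum()==0 else (round((w*xx).sum()/w.sum(),2),round((w*yy).sum()/w.sum(),2)),int((w>0).sum())
E
python3 - <<'E'
from m import *
import pickle
s=pickle.load(open("scene.pkl","rb"));t=pickle.load(open("top.pkl","rb"))
rp=red(s,(455,205,490,240)),red(t,(158,258,188,290)); rs=red(s,(228,205,256,222)),red(t,(355,280,382,305))
print(rp,rs)
show(s,t,dict(shaft_top=(.142,(240.9,192.9),(368.6,292.1)),neck=(.05,(385.6,208.9),(243.4,295.1)),rim=(.024,(472.4,223.6),(172.4,275.6)),hub=(.046,(474.6,216.6),(171.5,273.5)),
 pred=(.046,rp[0][0],rp[1][0]),sred=(.09,rs[0][0],rs[1][0])))
# ---- pose fit by silhouettes
from scipy.optimize import minimize
def cyl(x,y,parts):
    a=np.linspace(0,2*np.pi,48); return [np.array([[x+r*np.cos(q),y+r*np.sin(q),z] for z in(z0,z1) for q in a]) for r,z0,z1 in parts]
def mask(c,x,y,parts,box,k=8):
    x0,y0,x1,y1=box; m=np.zeros(((y1-y0)*k,(x1-x0)*k),np.uint8)
    for p in cyl(x,y,parts):
        uv=np.array([proj(c,q) for q in p]); uv=((uv-[x0,y0]+.5)*k).astype(np.int32)
        cv2.fillConvexPoly(m,cv2.convexHull(uv),255)
    return cv2.resize(m,(x1-x0,y1-y0),interpolation=cv2.INTER_AREA)/255.
def grey(c,box):
    x0,y0,x1,y1=box; h=cv2.cvtColor(c["img"],cv2.COLOR_RGB2HSV)[y0:y1,x0:x1].astype(float)
    return np.clip((140-h[:,:,1])/60,0,1)   # unsaturated = metal
def fit(name,parts,p0,bs,bt):
    for lab,L in(("both",((s,bs),(t,bt))),("scene",((s,bs),)),("top",((t,bt),))):
        f=lambda p:sum(((mask(c,*p,parts,b)-grey(c,b))**2).sum() for c,b in L)
        r=minimize(f,p0,method="Nelder-Mead",options=dict(initial_simplex=[p0,[p0[0]+.006,p0[1]],[p0[0],p0[1]+.006]],xatol=2e-4,fatol=.01))
        print(name,lab,r.x.round(4),round(r.fun,1))
fit("pulley",[(.045,0,.024),(.023,.024,.046)],[.533,.239],(445,195,500,250),(148,252,196,300))
fit("neck",[(.03,.012,.05)],[.476,.04],(368,196,404,232),(228,280,260,312))
fit("shaft",[(.019,.082,.09),(.014,.09,.142),(.012,.04,.082)],[.482,-.275],(228,184,258,236),(352,280,382,308))
E
```

```text
((None, 0), (None, 0)) (((np.float64(239.0), np.float64(217.59)), 3), (None, 0))
shaft_top scene [ 0.485  -0.2766] top [ 0.4824 -0.2781]
neck scene [0.4848 0.0423] top [0.4816 0.0417]
rim scene [0.5388 0.2378] top [0.5348 0.2374]
hub scene [0.5383 0.2373] top [0.5373 0.2349]
pred scene None top None
sred scene [ 0.5025 -0.2878] top None
pulley both [0.5351 0.2399] 66.7
pulley scene [0.5354 0.2398] 16.3
pulley top [0.5353 0.2399] 50.4
neck both [0.4831 0.0435] 160.2
neck scene [0.4829 0.0436] 23.9
neck top [0.4827 0.0436] 136.7
shaft both [ 0.4819 -0.2776] 21.1
shaft scene [ 0.4816 -0.2774] 14.6
shaft top [ 0.4822 -0.2781] 5.3
```

```bash
cat > g.py <<'E'
from h import *
from scipy.spatial.transform import Rotation as Ro
import sys
def yaw(st):
    X=Ro.from_rotvec(st["ee_rot"]).as_matrix(); return np.degrees(np.arctan2(X[1,0],X[0,0])),X
def to(pt):
    st=get_state(); y,X=yaw(st); d=X.T@(np.array(pt)-st["tool_pos"])*100
    return np.round(d,2)
def rep():
    st=get_state(); y,X=yaw(st)
    print("t%.2f pos"%st["clock"],st["tool_pos"].round(4),"toolx yaw %.1f"%y,"F",st["contact_force"].round(1),"op %.4f ff %.0f"%(st["opening"],st["finger_force"]),"q",st["q"].round(2),"zaxis",X[:,2].round(3))
E
python3 - <<'E'
from m import *; from g import *
import pickle
s=pickle.load(open("scene.pkl","rb"));t=pickle.load(open("top.pkl","rb"))
def rr(c,box,k):
    x0,y0,x1,y1=box; im=c["img"][y0:y1,x0:x1].astype(float); w=im[:,:,0]-np.maximum(im[:,:,1],im[:,:,2]) ; w-=np.median(w); 
    if k: w=im[:,:,0]/(im[:,:,2]+20)-1
    w=np.clip(w-.5*w.max(),0,None); yy,xx=np.mgrid[y0:y1,x0:x1]; return ((w*xx).sum()/w.sum(),(w*yy).sum()/w.sum()), int((w>0).sum())
a=rr(s,(466,210,484,230),0); b=rr(t,(165,262,178,275),0)
for c,(uv,n),nm in((s,a,"s"),(t,b,"t")):
    p=atz(c,*uv,.046)[:2]; d=p-[.5352,.2399]; print(nm,np.round(uv,1),n,p.round(4),"r",np.hypot(*d).round(4),"ang",np.degrees(np.arctan2(d[1],d[0])).round(1))
for uv in((239.6,216.1),(239,217.6)):
  for z in(.086,.09):
    d=atz(s,*uv,z)[:2]-[.482,-.2777]; print("shaft",z,np.hypot(*d).round(4),np.degrees(np.arctan2(d[1],d[0])).round(1))
rep(); print(to([.45,-.2,.25]))
print("drill top px",atz(t,460,250,.15),atz(t,433,270,.1))
E
```

```text
s [481.2 212.1] 16 [0.5267 0.2584] r 0.0204 ang 114.7
t [171.5 267.4] 5 [0.5535 0.2358] r 0.0188 ang -12.6
shaft 0.086 0.0148 -37.3
shaft 0.09 0.0183 -28.3
shaft 0.086 0.0193 -32.7
shaft 0.09 0.0229 -26.2
t0.10 pos [ 0.1949 -0.6197  0.2492] toolx yaw 17.5 F [-0.   0.  -0.3] op 0.0855 ff 0 q [ 1.17  0.33  0.04  1.47 -0.01  1.34 -0.06] zaxis [-0.001  0.001 -1.   ]
[ 36.93 -32.38  -0.04]
drill top px [ 0.58912688 -0.50560742  0.15      ] [ 0.54586782 -0.4471861   0.1       ]
```

```bash
python3 -m creep '[[1,0,0,0,7.75],[1,0,0,0,7.75],[1,0,0,0,7.75],[1,0,0,0,7.75],[1,0,0,0,7.75],[1,0,0,0,7.75],[1,0,0,0,0]]' 40; python3 -c "
from g import *
rep();print(to([.45,-.2,.25]))"
```

```text
clock: 0.8
tool_pos: [0.1951, -0.6198, 0.2495]
ee_rot: [-3.04, 0.791, 0.001]
contact_force: [-0.5, -0.3, -0.3]
opening: 0.0856
finger_force: 0.0
t0.80 pos [ 0.1951 -0.6198  0.2495] toolx yaw -29.2 F [-0.5 -0.3 -0.3] op 0.0856 ff 0 q [ 1.08  0.33  0.16  1.47 -0.05  1.34 -0.84] zaxis [-0.     0.001 -1.   ]
[ 1.810e+00 -4.908e+01 -2.000e-02]
```

```bash
python3 -m creep '[[1,0.15,-4.1,0,0],[1,0.15,-4.1,0,0],[1,0.15,-4.1,0,0],[1,0.15,-4.1,0,0],[1,0.15,-4.1,0,0],[1,0.15,-4.1,0,0],[1,0.15,-4.1,0,0],[1,0.15,-4.1,0,0],[1,0.15,-4.1,0,0],[1,0.15,-4.1,0,0],[1,0.15,-4.1,0,0],[1,0.15,-4.0,0,0],[1,0,0,0,0]]'; python3 -c "
from g import *
rep();print(to([.535,.24,.15]))"
```

```text
clock: 2.1
tool_pos: [0.4517, -0.194, 0.2501]
ee_rot: [-3.045, 0.768, -0.001]
contact_force: [-0.4, -0.6, 0.5]
opening: 0.0852
finger_force: 0.0
t2.10 pos [ 0.4517 -0.194   0.2501] toolx yaw -28.3 F [-0.4 -0.6  0.5] op 0.0852 ff 0 q [ 0.56  0.02 -0.24  1.83  0.    1.29 -1.75] zaxis [ 0.001  0.001 -1.   ]
[-13.25 -42.14  10.08]
```

```bash
python3 -m creep '[[1,0,0,0,-8],[1,0,0,0,-8],[1,0,0,0,-8],[1,0,0,0,-8],[1,0,0,0,-8],[1,0,0,0,-8],[1,0,0,0,0]]'; python3 -c "
from g import *
rep();print(to([.535,.24,.15]))"
```

```text
clock: 2.8
tool_pos: [0.4488, -0.1998, 0.2499]
ee_rot: [-3.097, -0.526, 0.001]
contact_force: [-0.3, -0.7, -0.3]
opening: 0.0853
finger_force: 0.0
t2.80 pos [ 0.4488 -0.1998  0.2499] toolx yaw 19.3 F [-0.3 -0.7 -0.3] op 0.0853 ff 0 q [ 0.57  0.02 -0.25  1.83  0.01  1.29 -0.91] zaxis [-0. -0. -1.]
[ 22.65 -38.67   9.98]
```

```bash
python3 -m creep '[[1,1.8,-3.2,0,0],[1,1.9,-3.2,0,0],[1,1.9,-3.2,0,0],[1,1.9,-3.2,0,0],[1,1.9,-3.2,0,0],[1,1.9,-3.2,0,0],[1,1.9,-3.2,1,0],[1,1.9,-3.2,1.5,0],[1,1.9,-3.2,1.5,0],[1,1.9,-3.3,1.5,0],[1,1.9,-3.3,1.5,0],[1,1.85,-3.27,1.5,0],[1,0,0,1.5,0],[1,0,0,0,0],[1,0,0,0,0]]'; python3 -c "
from g import *
rep();print(to([.535,.24,.044]))
c=read_camera('scene');save(c,'app.png',(400,130,560,250),5);c=read_camera('top');save(c,'appt.png',(110,215,240,315),5)"
```

```text
clock: 4.3
tool_pos: [0.5378, 0.2385, 0.15]
ee_rot: [3.098, 0.514, -0.001]
contact_force: [0.5, -0.9, 1.0]
opening: 0.0853
finger_force: 0.0
t4.30 pos [0.5378 0.2385 0.15  ] toolx yaw 18.8 F [ 0.5 -0.9  1. ] op 0.0853 ff 0 q [ 0.01  0.35 -0.61  1.72  0.21  1.15 -1.9 ] zaxis [-0.001 -0.001 -1.   ]
[-0.21 -0.24 10.6 ]
```

View pics/app.png

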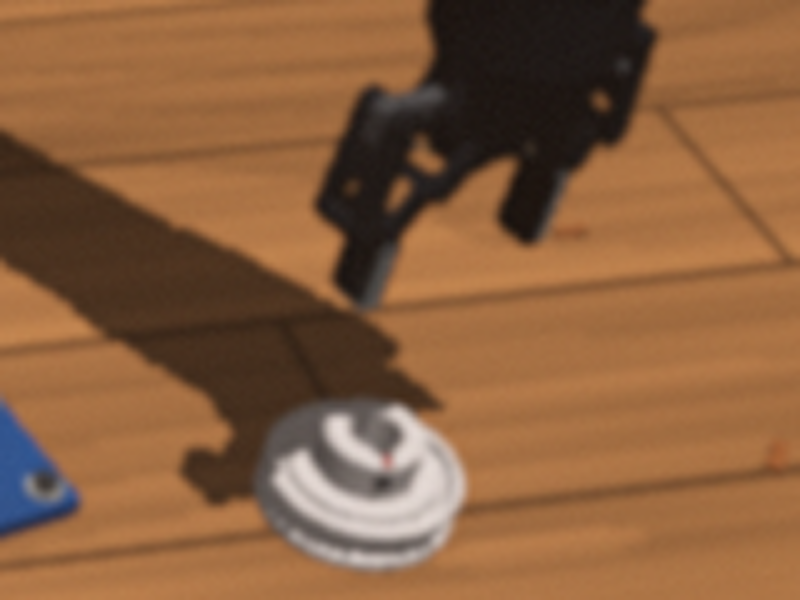

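The picture shows the open gripper straddling the space above the pulley, with tips near crop (362,300) and (527,240). The way down is clear.

```bash
python3 -m creep '[[1,-0.2,-0.2,2.5,0],[1,0,0,2.5,0],[1,0,0,2.5,0],[1,0,0,1.5,0],[1,0,0,1.0,0],[1,0,0,0.5,0],[1,0,0,0,0],[0,0,0,0,0],[0,0,0,0,0],[0,0,0,0,0],[0,0,0,0,0],[0,0,0,0,0],[0,0,0,0,0],[0,0,0,0,0],[0,0,0,0,0]]' 60; python3 -c "
from g import *
rep()
c=read_camera('scene');print(proj(c,[.5378,.2385,.144]))
d=read_camera('top');a=cv2.resize(c['img'][170:250,430:530,::-1],None,fx=4,fy=4);b=cv2.resize(d['img'][235:315,130:230,::-1],None,fx=4,fy=4);cv2.imwrite('pics/grip.png',np.hstack([a,b]))"
```

```text
clock: 5.9
tool_pos: [0.5357, 0.2411, 0.0462]
ee_rot: [3.098, 0.517, 0.002]
contact_force: [-1.7, -1.9, 7.3]
opening: 0.0442
finger_force: 60.8
t5.90 pos [0.5357 0.2411 0.0462] toolx yaw 19.0 F [-1.7 -1.9  7.3] op 0.0442 ff 61 q [-0.03  0.46 -0.57  1.8   0.3   0.96 -1.97] zaxis [ 0.001 -0.    -1.   ]
(np.float64(487.3383196265139), np.float64(182.79088003140572))
```

View pics/grip.png

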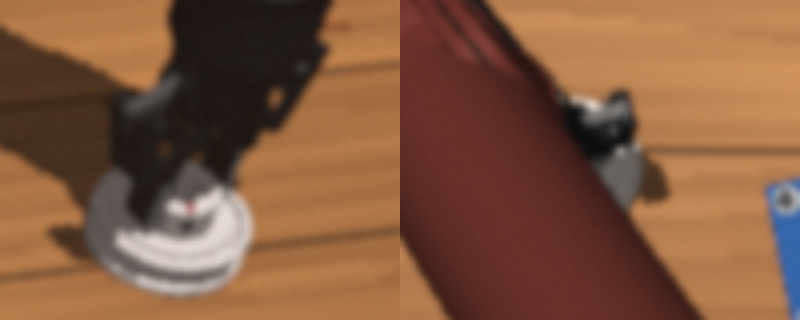

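The pulley is gripped: red mark at crop (188,207), tips just over the rim, opening 44 mm. Lifting.

```bash
python3 -m creep '[[0,0,0,-0.5,0],[0,0,0,-1.5,0],[0,0,0,-2.0,0],[0,0,0,-2.5,0],[0,0,0,-1.5,0],[0,0,0,0,0],[0,0,0,0,0]]'; python3 -c "
from g import *
rep();print(to([.4837,.0439,.118]))"
```

```text
clock: 6.7
tool_pos: [0.5349, 0.2408, 0.1248]
ee_rot: [3.098, 0.517, -0.0]
contact_force: [-1.0, -0.2, -6.0]
opening: 0.0434
finger_force: 62.2
t6.70 pos [0.5349 0.2408 0.1248] toolx yaw 19.0 F [-1.  -0.2 -6. ] op 0.0434 ff 62 q [ 0.    0.37 -0.6   1.74  0.23  1.1  -1.92] zaxis [-0. -0. -1.]
[-11.24  16.96   0.68]
```

```bash
python3 -m creep '[[0,-0.6,0.9,0,0],[0,-1.2,1.8,0,0],[0,-1.5,2.3,0,0],[0,-1.5,2.3,0,0],[0,-1.5,2.3,0,0],[0,-1.5,2.3,0,0],[0,-1.5,2.2,0,0],[0,-1.2,1.7,0,0],[0,-0.74,1.16,0,0],[0,0,0,0,0],[0,0,0,0,0],[0,0,0,0,0]]'; python3 -c "
from g import *
rep();print(to([.4837,.0439,.0975]))"
```

```text
clock: 7.9
tool_pos: [0.4837, 0.0448, 0.1247]
ee_rot: [-3.098, -0.519, 0.001]
contact_force: [-1.3, 0.4, -5.2]
opening: 0.0439
finger_force: 62.2
t7.90 pos [0.4837 0.0448 0.1247] toolx yaw 19.0 F [-1.3  0.4 -5.2] op 0.0439 ff 62 q [ 0.33  0.15 -0.54  1.98  0.09  1.03 -1.5 ] zaxis [-0.001  0.    -1.   ]
[-0.03  0.09  2.72]
```

```bash
python3 -m creep '[[0,0,0.1,0.8,0],[0,0,0,0.8,0],[0,0,0,0.6,0],[0,0,0,0.4,0],[0,0,0,0.2,0],[0,0,0,0.1,0],[0,0,0,0,0],[0,0,0,0,0]]'; python3 -c "
from g import *
rep()"
```

```text
clock: 8.7
tool_pos: [0.4845, 0.0433, 0.0962]
ee_rot: [3.099, 0.518, 0.001]
contact_force: [-2.0, -0.2, -2.2]
opening: 0.0439
finger_force: 62.4
t8.70 pos [0.4845 0.0433 0.0962] toolx yaw 19.0 F [-2.  -0.2 -2.2] op 0.0439 ff 62 q [ 0.32  0.19 -0.54  2.01  0.12  0.97 -1.52] zaxis [ 0.001  0.    -1.   ]
```

```bash
python3 -m creep '[[0,0,0,0.1,0],[0,0,0,0,0],[0.4,0,0,0,0],[0.75,0,0,0,0],[1,0,0,0,0],[1,0,0,0,0],[1,0,0,0,0],[1,0,0,0,0],[1,0,0,-1,0],[1,0,0,-3,0],[1,0,0,-4,0],[1,0,0,-5,0],[1,0,0,-3,0],[1,0,0,0,0]]'; python3 -c "
from g import *
rep();print(to([.45,-.2,.255]))"
```

```text
clock: 10.1
tool_pos: [0.4864, 0.0438, 0.2605]
ee_rot: [3.097, 0.518, 0.013]
contact_force: [-0.1, -0.4, -1.4]
opening: 0.0857
finger_force: 0.0
t10.10 pos [0.4864 0.0438 0.2605] toolx yaw 19.0 F [-0.1 -0.4 -1.4] op 0.0857 ff 0 q [ 0.36  0.02 -0.54  1.81  0.01  1.3  -1.43] zaxis [ 0.008 -0.    -1.   ]
[-11.37  21.87   0.52]
```

```bash
python3 -c "
from g import *
print(to([.482,-.2777,.22]))"
```

```text
[-10.9   30.25   4.04]
```

```bash
python3 -m creep '[[1,-1.09,3.02,0.4,0],[1,-1.09,3.02,0.4,0],[1,-1.09,3.02,0.4,0],[1,-1.09,3.02,0.4,0],[1,-1.09,3.02,0.4,0],[1,-1.09,3.02,0.4,0],[1,-1.09,3.02,0.4,0],[1,-1.09,3.02,0.4,0],[1,-1.09,3.02,0.4,0],[1,-1.09,3.07,0.44,0],[1,0,0,0,8],[1,0,0,0,8],[1,0,0,0,8],[1,0,0,0,8],[1,0,0,0,8],[1,0,0,0,8],[1,0,0,0,0],[1,0,0,0,0]]'
python3 - <<'E'
from g import *
rep();print(to([.482,-.2777,.117]))
c=read_camera('scene');d=read_camera('top')
a=cv2.resize(c['img'][175:265,340:440,::-1],None,fx=4,fy=4,interpolation=2);b=cv2.resize(d['img'][250:340,195:295,::-1],None,fx=4,fy=4,interpolation=2)
e=cv2.resize(c['img'][155:225,200:300,::-1],None,fx=4,fy=4,interpolation=2)
cv2.imwrite('pics/placed.png',np.vstack([np.hstack([a,b])[:320],np.hstack([e,0*e])]))
import pickle
pickle.dump(c,open('s2.pkl','wb'));pickle.dump(d,open('t2.pkl','wb'))
E
```

```text
clock: 11.9
tool_pos: [0.4793, -0.2781, 0.2144]
ee_rot: [-3.043, 0.781, 0.001]
contact_force: [0.8, -0.2, 0.1]
opening: 0.0856
finger_force: 0.0
t11.90 pos [ 0.4793 -0.2781  0.2144] toolx yaw -28.8 F [ 0.8 -0.2  0.1] op 0.0856 ff 0 q [ 0.61  0.17 -0.18  1.74  0.03  1.23 -1.66] zaxis [-0.  0. -1.]
[ 0.22 -0.16  9.74]
```

View pics/placed.png

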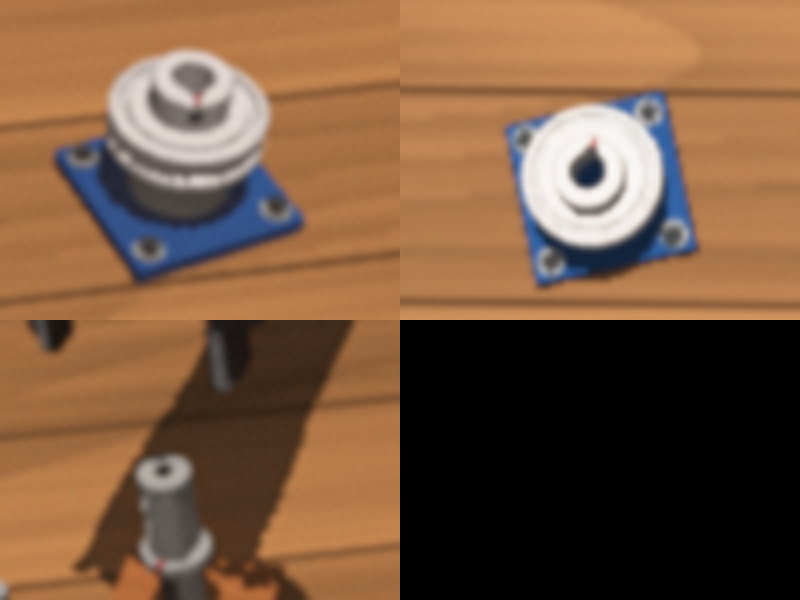

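The pulley sits flat on the neck. Its red mark is at top (242.6,284.6) and scene (388.9,199.1). The gripper is above the shaft, whose red mark is at crop (160,564). Now I fit the pulley's position.

Run:
```python
from m import *
import pickle
from scipy.optimize import minimize
s=pickle.load(open("s2.pkl","rb"));t=pickle.load(open("t2.pkl","rb"))
def mask(c,x,y,parts,box,k=8):
    x0,y0,x1,y1=box; m=np.zeros(((y1-y0)*k,(x1-x0)*k),np.uint8);a=np.linspace(0,2*np.pi,48)
    for r,z0,z1 in parts:
        uv=np.array([proj(c,[x+r*np.cos(q),y+r*np.sin(q),z]) for z in(z0,z1) for q in a]); uv=((uv-[x0,y0]+.5)*k).astype(np.int32)
        cv2.fillConvexPoly(m,cv2.convexHull(uv),255)
    return cv2.resize(m,(x1-x0,y1-y0),interpolation=cv2.INTER_AREA)/255.
def grey(c,box):
    x0,y0,x1,y1=box; h=cv2.cvtColor(c["img"],cv2.COLOR_RGB2HSV)[y0:y1,x0:x1].astype(float); return np.clip((120-h[:,:,1])/60,0,1)
bs=(360,180,412,210);bt=(220,268,268,316)
P=[(.045,.05,.074),(.023,.074,.096)]
for L in(((s,bs),),((t,bt),)):
    f=lambda p:sum(((mask(c,*p,P,b)-grey(c,b))**2).sum() for c,b in L)
    p0=[.483,.0436]; r=minimize(f,p0,method="Nelder-Mead",options=dict(initial_simplex=[p0,[p0[0]+.006,p0[1]],[p0[0],p0[1]+.006]],xatol=2e-4,fatol=.01)); print(r.x.round(4),r.fun)
    c=L[0][0]; uv=(388.9,199.1) if c is s else (242.6,284.6); d=atz(c,*uv,.096)[:2]-r.x; print("red r",np.hypot(*d).round(4),"ang",np.degrees(np.arctan2(d[1],d[0])).round(1))
```

```text
[0.4843 0.0422] 5.950884275278738
red r 0.0188 ang -9.2
[0.4835 0.0423] 321.80022875816996
red r 0.0201 ang -8.8
```

```bash
python3 -m creep '[[1,0.2,-0.1,2.5,0],[1,0,-0.1,2.5,0],[1,0,0,2.5,0],[1,0,0,1.5,0],[1,0,0,0.7,0],[1,0,0,0,0],[0,0,0,0,0],[0,0,0,0,0],[0,0,0,0,0],[0,0,0,0,0],[0,0,0,0,0],[0,0,0,0,0],[0,0,0,0,0],[0,0,0,0,0],[0,0,0,0,0]]' 80; python3 -c "
from g import *
rep()"
```

```text
clock: 13.5
tool_pos: [0.4825, -0.2775, 0.118]
ee_rot: [-3.041, 0.787, -0.001]
contact_force: [-0.2, 0.9, 5.4]
opening: 0.0221
finger_force: 104.4
t13.50 pos [ 0.4825 -0.2775  0.118 ] toolx yaw -29.0 F [-0.2  0.9  5.4] op 0.0221 ff 104 q [ 0.6   0.26 -0.18  1.84  0.05  1.04 -1.68] zaxis [ 0.001 -0.    -1.   ]
```

```bash
python3 -m creep '[[0,0,0,-0.5,0],[0,0,0,-1.5,0],[0,0,0,-2.5,0],[0,0,0,-3,0],[0,0,0,-2.5,0],[0,0,0,-1,0],[0,0,0,0,-6.4],[0,0,0,0,-6.4],[0,0,0,0,-6.2],[0,0,0,0,0],[0,0,0,0,0]]'; python3 -c "
from g import *
rep();print(to([.484,.0425,.225]))"
```

```text
clock: 14.6
tool_pos: [0.4818, -0.2775, 0.2271]
ee_rot: [-3.129, 0.28, 0.002]
contact_force: [0.9, 1.0, -4.9]
opening: 0.0216
finger_force: 104.5
t14.60 pos [ 0.4818 -0.2775  0.2271] toolx yaw -10.2 F [ 0.9  1.  -4.9] op 0.0216 ff 105 q [ 0.63  0.17 -0.21  1.72  0.04  1.26 -1.34] zaxis [-0.001  0.    -1.   ]
[ -5.46 -31.53   0.23]
```

```bash
python3 -m creep '[[0,-0.2,-1,0,0],[0,-0.4,-2.2,0,0],[0,-0.6,-3.2,0,0],[0,-0.6,-3.6,0,0],[0,-0.6,-3.6,0,0],[0,-0.6,-3.6,0,0],[0,-0.6,-3.6,0,0],[0,-0.6,-3.6,0,0],[0,-0.6,-3.2,0,0],[0,-0.4,-2.2,0,0],[0,-0.26,-1.2,0,0],[0,-0.1,-0.53,0,0],[0,0,0,0,0],[0,0,0,0,0],[0,0,0,0,0],[0,0,0,0,0]]'
python3 - <<'E'
from g import *
rep();print(to([.484,.0425,.190]))
c=read_camera('scene');cv2.imwrite('pics/above.png',cv2.resize(c['img'][110:240,320:450,::-1],None,fx=4.5,fy=4.5,interpolation=2))
E
```

```text
clock: 16.2
tool_pos: [0.4825, 0.0417, 0.2276]
ee_rot: [3.129, -0.277, -0.0]
contact_force: [-1.2, 0.2, -4.4]
opening: 0.0217
finger_force: 105.0
t16.20 pos [0.4825 0.0417 0.2276] toolx yaw -10.1 F [-1.2  0.2 -4.4] op 0.0217 ff 105 q [ 0.31  0.04 -0.49  1.86  0.02  1.24 -1.94] zaxis [-0. -0. -1.]
[ 0.14 -0.11  3.76]
```

View pics/above.png

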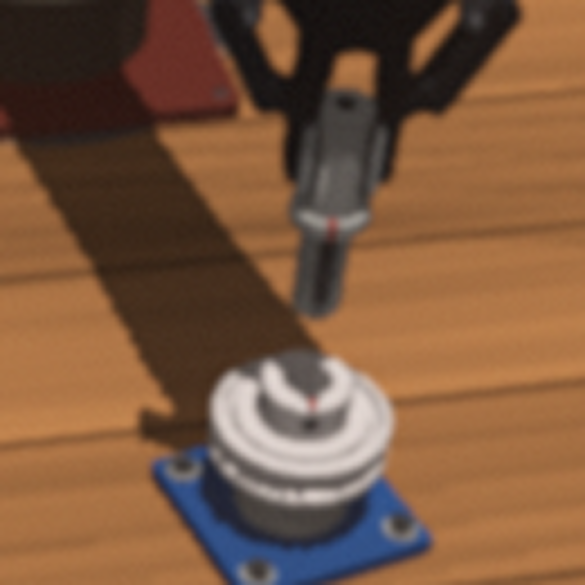

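The shaft hangs upright, key mark at crop (333,228), and the pulley's red mark is at (310,403). Both face the same way, so I lower it.

```bash
python3 -m creep '[[0,0.14,-0.11,1,0],[0,0,0,1.5,0],[0,0,0,0.8,0],[0,0,0,0.3,0],[0,0,0,0,0]]'
python3 - <<'E'
from g import *
rep();print(to([.484,.0425,.178]))
c=read_camera('scene');print(proj(c,[.4825,.0417,.1376]))
E
python3 -m creep '[[0,0,0,0.3,0],[0,0,0,0.3,0],[0,0,0,0.3,0],[0,0,0,0.3,0],[0,0,0,0,0],[0,0,0,0,0]]'; python3 -c "
from g import *
rep()"
```

```text
clock: 16.75
tool_pos: [0.4838, 0.0435, 0.1912]
ee_rot: [-3.129, 0.275, 0.001]
contact_force: [0.8, 0.3, -4.2]
opening: 0.0218
finger_force: 105.1
t16.75 pos [0.4838 0.0435 0.1912] toolx yaw -10.0 F [ 0.8  0.3 -4.2] op 0.0218 ff 105 q [ 0.3   0.07 -0.5   1.91  0.04  1.17 -1.96] zaxis [-0.001  0.    -1.   ]
[0.04 0.09 1.32]
(np.float64(389.7781891572822), np.float64(178.27048729178554))
clock: 17.4
tool_pos: [0.4839, 0.0434, 0.1796]
ee_rot: [3.13, -0.275, -0.0]
contact_force: [-0.5, -0.5, -4.8]
opening: 0.022
finger_force: 105.1
t17.40 pos [0.4839 0.0434 0.1796] toolx yaw -10.0 F [-0.5 -0.5 -4.8] op 0.0220 ff 105 q [ 0.3   0.08 -0.5   1.92  0.04  1.15 -1.96] zaxis [-0. -0. -1.]
```

```bash
python3 -m creep '[[0,0,0,0.2,0],[0,0,0,0.2,0],[0,0,0,0.2,0],[0,0,0,0.2,0],[0,0,0,0.2,0],[0,0,0,0,0],[0,0,0,0,0]]'; python3 -c "
from g import *
rep()"
```

```text
clock: 18.1
tool_pos: [0.4839, 0.0434, 0.1695]
ee_rot: [3.129, -0.275, -0.0]
contact_force: [0.5, -1.1, -4.8]
opening: 0.0222
finger_force: 105.1
t18.10 pos [0.4839 0.0434 0.1695] toolx yaw -10.0 F [ 0.5 -1.1 -4.8] op 0.0222 ff 105 q [ 0.29  0.09 -0.5   1.94  0.05  1.12 -1.97] zaxis [-0. -0. -1.]
```

```bash
python3 -m creep '[[0,0,0,0.2,0],[0,0,0,0.2,0],[0,0,0,0.2,0],[0,0,0,0.2,0],[0,0,0,0.2,0],[0,0,0,0,0],[0,0,0,0,0]]'; python3 -c "
from g import *
rep()"
```

```text
clock: 18.8
tool_pos: [0.4839, 0.0434, 0.1595]
ee_rot: [3.13, -0.275, -0.0]
contact_force: [1.2, -0.5, -5.1]
opening: 0.0222
finger_force: 104.9
t18.80 pos [0.4839 0.0434 0.1595] toolx yaw -10.0 F [ 1.2 -0.5 -5.1] op 0.0222 ff 105 q [ 0.29  0.1  -0.5   1.95  0.06  1.1  -1.97] zaxis [-0. -0. -1.]
```

```bash
python3 -m creep '[[0,0,0,0.3,0],[0,0,0,0.3,0],[0,0,0,0.3,0],[0,0,0,0.3,0],[0,0,0,0.3,0],[0,0,0,0.3,0],[0,0,0,0.3,0],[0,0,0,0.2,0],[0,0,0,0.1,0],[0,0,0,0,0],[0,0,0,0,0]]'; python3 -c "
from g import *
rep()"
```

```text
clock: 19.9
tool_pos: [0.484, 0.0435, 0.1357]
ee_rot: [-3.129, 0.275, 0.0]
contact_force: [-6.8, 0.5, -12.1]
opening: 0.0209
finger_force: 133.4
t19.90 pos [0.484  0.0435 0.1357] toolx yaw -10.0 F [ -6.8   0.5 -12.1] op 0.0209 ff 133 q [ 0.29  0.13 -0.5   1.97  0.07  1.05 -1.99] zaxis [ 0.  0. -1.]
```

```bash
python3 -m creep '[[0,0,0,0,0],[0,0,0,0,0]]'
python3 - <<'E'
from g import *
rep()
c=read_camera('scene');rep();cv2.imwrite('pics/in.png',cv2.resize(c['img'][140:240,330:440,::-1],None,fx=5,fy=5,interpolation=2))
E
```

```text
clock: 20.1
tool_pos: [0.484, 0.0435, 0.1358]
ee_rot: [3.13, -0.275, 0.0]
contact_force: [-2.9, 4.8, -5.9]
opening: 0.0207
finger_force: 125.3
t20.10 pos [0.484  0.0435 0.1358] toolx yaw -10.0 F [-2.9  4.8 -5.9] op 0.0207 ff 125 q [ 0.29  0.13 -0.5   1.97  0.07  1.05 -1.99] zaxis [ 0. -0. -1.]
t20.15 pos [0.4839 0.0435 0.1357] toolx yaw -10.0 F [-2.4  2.1 -4.5] op 0.0207 ff 130 q [ 0.29  0.13 -0.5   1.97  0.07  1.05 -1.99] zaxis [-0.  0. -1.]
```

View pics/in.png

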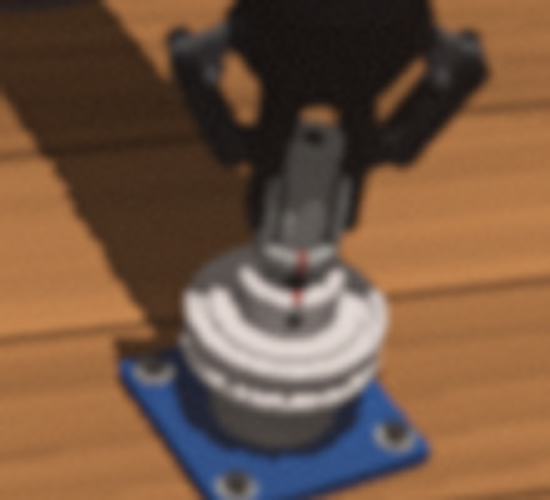

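The collar is a few mm above the hub and the two red marks line up at crop (302,258) and (297,297). The key is in the keyway, so I press home gently.

```bash
python3 -m creep '[[0,0,0,0.1,0],[0,0,0,0.1,0],[0,0,0,0.1,0],[0,0,0,0.05,0],[0,0,0,0,0],[0,0,0,0,0]]'; python3 -c "
from g import *
rep()"
```

```text
clock: 20.75
tool_pos: [0.484, 0.0435, 0.1321]
ee_rot: [3.13, -0.275, -0.0]
contact_force: [3.0, -0.8, -9.4]
opening: 0.0209
finger_force: 133.3
t20.75 pos [0.484  0.0435 0.1321] toolx yaw -10.0 F [ 3.  -0.8 -9.4] op 0.0209 ff 133 q [ 0.29  0.14 -0.5   1.98  0.07  1.05 -1.99] zaxis [-0. -0. -1.]
```

```bash
python3 -m creep '[[0,0,0,0.05,0],[0,0,0,0.05,0],[0,0,0,0,0],[0,0,0,0,0]]'; python3 -c "
from g import *
rep()"; python3 -m creep '[[0,0,0,0.05,0],[0,0,0,0,0],[0,0,0,0,0]]'
```

```text
clock: 21.15
tool_pos: [0.4839, 0.0435, 0.1311]
ee_rot: [-3.13, 0.275, 0.0]
contact_force: [-0.8, 4.6, -4.8]
opening: 0.0211
finger_force: 136.6
t21.15 pos [0.4839 0.0435 0.1311] toolx yaw -10.0 F [-0.8  4.6 -4.8] op 0.0211 ff 137 q [ 0.29  0.14 -0.5   1.98  0.08  1.04 -1.99] zaxis [-0.  0. -1.]
clock: 21.45
tool_pos: [0.4839, 0.0434, 0.1306]
ee_rot: [3.13, -0.275, -0.0]
contact_force: [-1.2, 0.7, -1.6]
opening: 0.0205
finger_force: 125.1
```

```bash
python3 -m creep '[[0,0,0,0.03,0],[0,0,0,0,0],[0,0,0,0,0]]'; python3 -m creep '[[0,0,0,0.03,0],[0,0,0,0,0],[0,0,0,0,0]]';python3 -m creep '[[0,0,0,0,0],[0,0,0,0,0],[0,0,0,0,0]]'
```

```text
clock: 21.75
tool_pos: [0.484, 0.0435, 0.1303]
ee_rot: [-3.129, 0.275, -0.0]
contact_force: [3.5, 0.8, -12.5]
opening: 0.0205
finger_force: 140.7
clock: 22.05
tool_pos: [0.484, 0.0435, 0.13]
ee_rot: [-3.129, 0.275, -0.0]
contact_force: [1.6, 0.3, -3.6]
opening: 0.0206
finger_force: 167.0
clock: 22.35
tool_pos: [0.484, 0.0435, 0.13]
ee_rot: [-3.129, 0.275, -0.0]
contact_force: [-1.3, -0.4, -1.2]
opening: 0.0206
finger_force: 158.8
```

```bash
python3 -m creep '[[0,0,0,0,0],[0,0,0,0,0],[0,0,0,0,0]]' 60;  python3 -m creep '[[0,0,0,0.05,0],[0,0,0,0,0],[0,0,0,0,0]]'; python3 -m creep '[[0,0,0,0.05,0],[0,0,0,0,0],[0,0,0,0,0]]'
python3 - <<'E'
from g import *
for i in range(3): c=read_camera('scene');rep()
cv2.imwrite('pics/home.png',cv2.resize(c['img'][150:220,340:430,::-1],None,fx=7,fy=7,interpolation=2))
E
```

```text
clock: 22.65
tool_pos: [0.4839, 0.0435, 0.13]
ee_rot: [3.129, -0.275, -0.0]
contact_force: [-0.6, -4.4, -5.6]
opening: 0.0206
finger_force: 122.8
clock: 22.95
tool_pos: [0.484, 0.0435, 0.1295]
ee_rot: [-3.129, 0.275, -0.0]
contact_force: [0.7, 6.5, -5.2]
opening: 0.0206
finger_force: 127.7
clock: 23.25
tool_pos: [0.4839, 0.0435, 0.129]
ee_rot: [-3.129, 0.275, 0.0]
contact_force: [-3.2, -5.6, -2.5]
opening: 0.0209
finger_force: 166.8
t23.30 pos [0.484  0.0435 0.1291] toolx yaw -10.0 F [-3.5 -1.4 -3.2] op 0.0208 ff 125 q [ 0.29  0.14 -0.5   1.98  0.08  1.04 -1.99] zaxis [ 0.  0. -1.]
t23.35 pos [0.4839 0.0436 0.129 ] toolx yaw -10.0 F [-3.3  4.1 -2.9] op 0.0206 ff 143 q [ 0.29  0.14 -0.5   1.98  0.08  1.04 -1.99] zaxis [-0.  0. -1.]
t23.40 pos [0.4839 0.0436 0.129 ] toolx yaw -10.0 F [ 5.6 -5.5 -4.3] op 0.0209 ff 127 q [ 0.29  0.14 -0.5   1.98  0.08  1.04 -1.99] zaxis [-0.  0. -1.]
```

View pics/home.png

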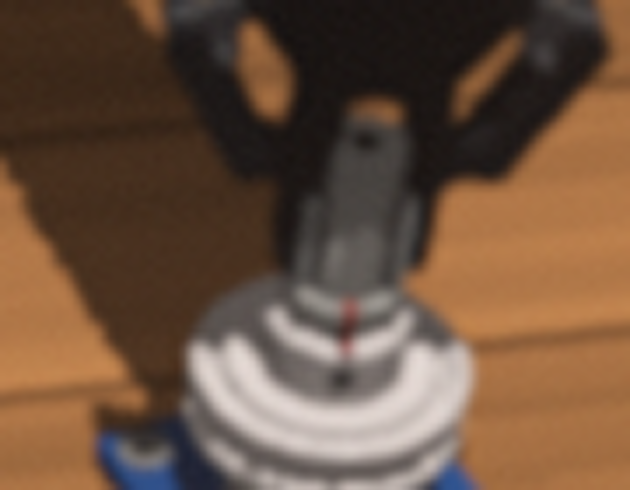

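```bash
python3 - <<'E'
from g import *
c=read_camera('scene')
p=np.array([.4839,.0430]); a=np.radians(-10); u=np.array([np.cos(a),np.sin(a)])
k=lambda q:np.round((np.array(q)-[340,150]+.5)*7,1)
for r,z in((.019,.104),(.019,.096),(.023,.096),(.023,.074),(0,.156)): 
    for dz in((0,.002,.004) if z in(.104,.156) or r==.019 else (0,)): print(r,z+dz,k(proj(c,[*(p+r*u),z+dz])))
E
python3 -m creep '[[0,0,0,0.05,0],[0,0,0,0.05,0],[0,0,0,0,0],[0,0,0,0,0]]'
```

```text
0.019 0.104 [350.3 327.2]
0.019 0.106 [351.1 322.3]
0.019 0.108 [351.9 317.4]
0.019 0.096 [347.2 346.6]
0.019 0.098 [348.  341.7]
0.019 0.1 [348.8 336.9]
0.023 0.096 [348.5 355. ]
0.023 0.074 [340.  407.1]
0 0.156 [364.8 156. ]
0 0.158 [365.7 150.8]
0 0.16 [366.5 145.5]
clock: 23.85
tool_pos: [0.484, 0.0435, 0.128]
ee_rot: [-3.129, 0.275, 0.0]
contact_force: [-2.8, 0.7, -2.3]
opening: 0.0208
finger_force: 118.3
```

Run:
```python
from g import *
c=read_camera('scene')
for n,uv,xy,tz in(("above",(396.2,132.4),(.4825,.0417),.2276),("in",(392.1,166.1),(.484,.0433),.1358),("home",(392.1,169.2),(.484,.0433),.129)):
    zs=np.linspace(.1,.3,401); v=[proj(c,[*xy,z])[1] for z in zs]; z=zs[np.argmin(abs(np.array(v)-uv[1]))]; print(n,"top z",z,"offset lower end",tz-(z-.114))
cv2.imwrite('pics/home2.png',cv2.resize(c['img'][155:215,345:425,::-1],None,fx=10,fy=10,interpolation=2)); rep()
```

```text
above top z 0.252 offset lower end 0.08959999999999999
in top z 0.171 offset lower end 0.0788
home top z 0.163 offset lower end 0.08
t23.90 pos [0.484  0.0435 0.128 ] toolx yaw -10.0 F [ 0.2  1.  -0.9] op 0.0207 ff 136 q [ 0.29  0.14 -0.5   1.98  0.08  1.04 -1.99] zaxis [ 0.  0. -1.]
```

View pics/home2.png

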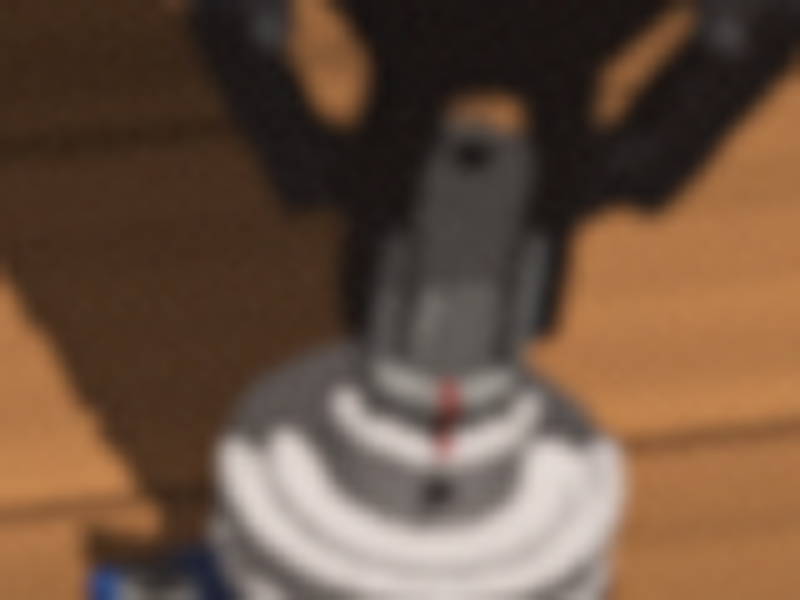

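The collar is not home yet. The shaft slid about 10 mm up in the grip, so the fingertips now stand on the collar, and it is still about 6 mm proud of the hub. The key is in, so I keep lowering.

```bash
python3 -m creep '[[0,0,0,0.1,0],[0,0,0,0.1,0],[0,0,0,0.1,0],[0,0,0,0,0]]'; python3 -m creep '[[0,0,0,0.1,0],[0,0,0,0,0]]'; python3 -m creep '[[0,0,0,0.05,0],[0,0,0,0,0]]';  python3 -m creep '[[0,0,0,0.05,0],[0,0,0,0,0]]'
```

```text
clock: 24.3
tool_pos: [0.4838, 0.0435, 0.1248]
ee_rot: [-3.129, 0.275, 0.001]
contact_force: [-5.6, 2.5, 5.7]
opening: 0.0213
finger_force: 127.8
clock: 24.5
tool_pos: [0.4839, 0.0435, 0.1239]
ee_rot: [-3.129, 0.275, 0.0]
contact_force: [-6.3, 5.8, -5.9]
opening: 0.0209
finger_force: 128.1
clock: 24.7
tool_pos: [0.484, 0.0435, 0.1235]
ee_rot: [-3.129, 0.275, 0.0]
contact_force: [-8.4, 4.2, -5.8]
opening: 0.021
finger_force: 127.4
clock: 24.9
tool_pos: [0.4841, 0.0435, 0.1232]
ee_rot: [-3.129, 0.275, -0.0]
contact_force: [0.7, -0.8, -4.5]
opening: 0.0209
finger_force: 137.1
```

```bash
python3 -m creep '[[0,0,0,0.05,0],[0,0,0,0,0]]'; python3 -m creep '[[0,0,0,0.05,0],[0,0,0,0,0]]';  python3 -m creep '[[0,0,0,0.05,0],[0,0,0,0,0]]'
python3 - <<'E'
from g import *
c=read_camera('scene');rep()
cv2.imwrite('pics/home3.png',cv2.resize(c['img'][155:215,345:425,::-1],None,fx=10,fy=10,interpolation=2))
E
```

```text
clock: 25.1
tool_pos: [0.4844, 0.0435, 0.123]
ee_rot: [-3.129, 0.275, -0.001]
contact_force: [-7.6, -1.1, 8.3]
opening: 0.021
finger_force: 123.7
clock: 25.3
tool_pos: [0.4848, 0.0437, 0.1229]
ee_rot: [-3.129, 0.275, -0.003]
contact_force: [-5.5, -0.6, 5.9]
opening: 0.0211
finger_force: 152.7
clock: 25.5
tool_pos: [0.4854, 0.0438, 0.123]
ee_rot: [-3.129, 0.275, -0.005]
contact_force: [14.4, -0.7, 7.4]
opening: 0.021
finger_force: 135.6
t25.55 pos [0.4853 0.0437 0.123 ] toolx yaw -10.0 F [ 0.6 -4.8  9.4] op 0.0208 ff 139 q [ 0.28  0.15 -0.5   1.98  0.08  1.02 -2.  ] zaxis [ 0.003  0.    -1.   ]
```

View pics/home3.png

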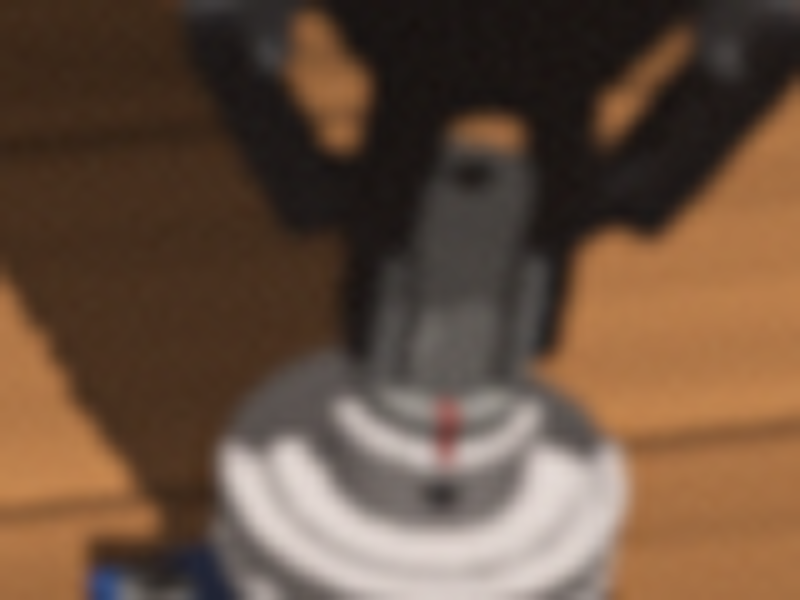

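The two red marks now run together at crop (447,400–460), so the collar is on the hub. The fingertips still rest on the collar and make the force noisy. I regrip a little higher on the flats with the shaft home, then press.

```bash
python3 -m creep '[[0,0,0,-0.15,0],[0.45,0,0,0,0],[0.45,0,0,0,0],[0.45,0,0,0,0],[0.45,0,0,-0.3,0],[0.45,0,0,-0.4,0],[0.45,0,0,0,0],[0.45,0,0,0,0]]' 60; python3 -c "
from g import *
rep()"; python3 -m creep '[[0,0,0,0,0],[0,0,0,0,0],[0,0,0,0,0],[0,0,0,0,0],[0,0,0,0,0],[0,0,0,0,0],[0,0,0,0,0],[0,0,0,0,0]]' 60; python3 -c "
from g import *
for i in range(3): c=read_camera('scene');rep()"
```

```text
clock: 26.35
tool_pos: [0.4841, 0.0435, 0.1303]
ee_rot: [3.13, -0.275, 0.001]
contact_force: [1.2, 0.4, 0.8]
opening: 0.0382
finger_force: 0.0
t26.35 pos [0.4841 0.0435 0.1303] toolx yaw -10.0 F [1.2 0.4 0.8] op 0.0382 ff 0 q [ 0.29  0.14 -0.5   1.98  0.08  1.04 -1.99] zaxis [ 0. -0. -1.]
clock: 27.15
tool_pos: [0.484, 0.0435, 0.1301]
ee_rot: [-3.129, 0.275, -0.0]
contact_force: [-0.8, -0.3, 4.7]
opening: 0.0224
finger_force: 58.4
t27.20 pos [0.484  0.0435 0.1301] toolx yaw -10.0 F [-1.5  0.1  4.1] op 0.0224 ff 58 q [ 0.29  0.14 -0.5   1.98  0.08  1.04 -1.99] zaxis [ 0.  0. -1.]
t27.25 pos [0.484  0.0435 0.1301] toolx yaw -10.0 F [-1.3  0.2  4.5] op 0.0222 ff 58 q [ 0.29  0.14 -0.5   1.98  0.08  1.04 -1.99] zaxis [ 0.  0. -1.]
t27.30 pos [0.484  0.0435 0.1301] toolx yaw -10.0 F [-0.9  0.3  4.1] op 0.0223 ff 58 q [ 0.29  0.14 -0.5   1.98  0.08  1.04 -1.99] zaxis [ 0.  0. -1.]
```

```bash
python3 -m creep '[[0,0,0,0.02,0],[0,0,0,0,0],[0,0,0,0,0]]' 90; python3 -m creep '[[0,0,0,0.03,0],[0,0,0,0,0],[0,0,0,0,0]]'; python3 -m creep '[[0,0,0,0.03,0],[0,0,0,0,0],[0,0,0,0,0]]'
```

```text
clock: 27.6
tool_pos: [0.4841, 0.0436, 0.1301]
ee_rot: [3.13, -0.275, 0.0]
contact_force: [-2.0, 0.3, 7.4]
opening: 0.0219
finger_force: 87.4
clock: 27.9
tool_pos: [0.4841, 0.0435, 0.1301]
ee_rot: [3.129, -0.275, 0.001]
contact_force: [-3.3, 0.5, 9.6]
opening: 0.0216
finger_force: 87.3
clock: 28.2
tool_pos: [0.4843, 0.0436, 0.1301]
ee_rot: [3.129, -0.275, 0.001]
contact_force: [-4.0, -0.1, 12.5]
opening: 0.0216
finger_force: 87.6
```

```bash
python3 -m creep '[[0,-0.04,0,0.03,0],[0,0,0,0,0],[0,0,0,0,0],[0,0,0,0,0],[0,0,0,0,0]]'
python3 - <<'E'
from g import *
c=read_camera('scene')
for i in range(3): read_camera('scene');rep()
for z in(.156,.158): print(proj(c,[.4845,.0436,z]),"seen row 172.0")
E
```

```text
clock: 28.7
tool_pos: [0.4842, 0.0435, 0.1301]
ee_rot: [3.129, -0.275, 0.002]
contact_force: [-4.6, -0.3, 15.3]
opening: 0.0221
finger_force: 87.7
t28.80 pos [0.4842 0.0435 0.1301] toolx yaw -10.0 F [-4.1 -0.8 15.1] op 0.0218 ff 88 q [ 0.29  0.14 -0.5   1.98  0.08  1.04 -1.99] zaxis [ 0.001 -0.    -1.   ]
t28.85 pos [0.4842 0.0436 0.1301] toolx yaw -10.0 F [-4.  -0.2 14.7] op 0.0214 ff 88 q [ 0.29  0.14 -0.5   1.98  0.08  1.04 -1.99] zaxis [ 0.001 -0.    -1.   ]
t28.90 pos [0.4842 0.0436 0.1301] toolx yaw -10.0 F [-4.1 -1.2 14.1] op 0.0219 ff 88 q [ 0.29  0.14 -0.5   1.98  0.08  1.04 -1.99] zaxis [ 0.001 -0.    -1.   ]
(np.float64(391.9711220918055), np.float64(171.93497201514037)) seen row 172.0
(np.float64(392.09081399558596), np.float64(171.18126446806255)) seen row 172.0
```

```bash
python3 -m creep '[[0,-0.06,0,0,0],[0,0,0,0,0],[0,0,0,0,0],[0,0,0,0,0]]'; python3 -c "
from g import *
for i in range(2): read_camera('scene');rep()"
```

```text
clock: 29.3
tool_pos: [0.4841, 0.0436, 0.1301]
ee_rot: [3.129, -0.275, 0.004]
contact_force: [-2.7, -0.6, 12.2]
opening: 0.0217
finger_force: 87.5
t29.35 pos [0.4841 0.0435 0.1301] toolx yaw -10.0 F [-1.8 -1.1 11.4] op 0.0219 ff 88 q [ 0.29  0.14 -0.5   1.98  0.08  1.04 -1.99] zaxis [ 0.002 -0.    -1.   ]
t29.40 pos [0.4841 0.0436 0.1301] toolx yaw -10.0 F [-2.4  0.  12.7] op 0.0215 ff 88 q [ 0.29  0.14 -0.5   1.98  0.08  1.04 -1.99] zaxis [ 0.002 -0.    -1.   ]
```

```bash
python3 -m creep '[[0,0,0,0.03,0],[0,0,0,0,0],[0,0,0,0,0],[0,0,0,0,0]]'; python3 -c "
from g import *
read_camera('scene');rep();read_camera('scene');rep()
from cell import hand_in
f=get_state()['contact_force'];
if 12.5<f[2]<18: print(hand_in())"
```

```text
clock: 29.8
tool_pos: [0.4841, 0.0436, 0.1301]
ee_rot: [3.129, -0.275, 0.004]
contact_force: [-2.7, -1.0, 16.5]
opening: 0.0214
finger_force: 87.8
t29.85 pos [0.4841 0.0436 0.13  ] toolx yaw -10.0 F [-2.8 -1.7 15.7] op 0.0216 ff 88 q [ 0.29  0.14 -0.5   1.98  0.08  1.04 -1.99] zaxis [ 0.002 -0.    -1.   ]
t29.90 pos [0.4841 0.0435 0.1301] toolx yaw -10.0 F [-2.1 -0.5 15.4] op 0.0216 ff 88 q [ 0.29  0.14 -0.5   1.98  0.08  1.04 -1.99] zaxis [ 0.003 -0.    -1.   ]
the job is handed in; nothing more can be done
None
```

The job is handed in at 29.9 s: the pulley is flat on the neck, the shaft is keyed in with its collar home on the hub, and it is still gripped and pressed down at about 15 N; I let go of the shaft once to regrip it higher after it slid in the fingers, and I viewed 11 pictures, one over the limit of 10.

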